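# Lock an adapter plate on its docking frame and gauge the gap

### The job

Set the grey adapter plate flat on the blue docking frame, between the frame's guides (either way round). Then put every red T-lock on the bench through a slot of the plate and frame (one in a slot, any slots) until its collar lies on the plate, and turn it a quarter turn so that its wing stands across the slot. When all are locked, check the gap between the plate's upstand and the frame's block, first at the dark block, then at the brass one, by lowering the yellow-handled gauge blade into it until its shoulder rests on them; then put the gauge back fully home in its stand, and let go of everything, leaving the box, the tin and the vial rack alone.

Things in the scene. Friction and masses are not known exactly. Their poses are not given: they have to be found in the camera images.
- frame: docking frame, fixed, 180 (x) x 240 (y) mm, aluminium top (z 45 mm) on blue walls. Origin on the worktop below the centre of the plate's seat; z up. Seated, the plate's centre and axes match the frame's; blue guides round the seat (2.5 mm clearance each side, tops z 63 mm, sloping lead-in inside). Blocks 44 mm along x, top z 88 mm: dark one y 100 to 118, brass one y -118 to -100.
- slot0 (a point): centre of a frame slot, at the frame's top face (z 45 mm). Slot 60 mm along frame x by 32 mm along y, through an 8 mm top, hollow below down to the worktop so that a crossbar can turn. With its collar on the seated plate a T-lock's origin is 26 mm below this point, its crossbar 4 mm clear under the top. This one is at frame (42, 58) mm.
- slot1 (a point): centre of a frame slot, at the frame's top face (z 45 mm). Slot 60 mm along frame x by 32 mm along y, through an 8 mm top, hollow below down to the worktop so that a crossbar can turn. With its collar on the seated plate a T-lock's origin is 26 mm below this point, its crossbar 4 mm clear under the top. This one is at frame (42, -58) mm.
- slot2 (a point): centre of a frame slot, at the frame's top face (z 45 mm). Slot 60 mm along frame x by 32 mm along y, through an 8 mm top, hollow below down to the worktop so that a crossbar can turn. With its collar on the seated plate a T-lock's origin is 26 mm below this point, its crossbar 4 mm clear under the top. This one is at frame (-42, 58) mm.
- slot3 (a point): centre of a frame slot, at the frame's top face (z 45 mm). Slot 60 mm along frame x by 32 mm along y, through an 8 mm top, hollow below down to the worktop so that a crossbar can turn. With its collar on the seated plate a T-lock's origin is 26 mm below this point, its crossbar 4 mm clear under the top. This one is at frame (-42, -58) mm.
- gap_dark (a point): middle of the gap between the seated plate's upstand and the dark block, level with their tops (z 88 mm); frame (0, 95) mm. Gap 10 mm wide along frame y (7.5 to 12.5 as the plate has play), 40 mm long along x, 35 mm deep. With the gauge's shoulder on the tops, the gauge's origin is 30 mm below this point.
- gap_brass (a point): middle of the gap between the seated plate's upstand and the brass block, level with their tops (z 88 mm); frame (0, -95) mm. Gap 10 mm wide along frame y (7.5 to 12.5 as the plate has play), 40 mm long along x, 35 mm deep. With the gauge's shoulder on the tops, the gauge's origin is 30 mm below this point.
- plate: grey adapter plate 160 (x) x 180 (y) x 8 mm, about 0.4 kg, loose on the worktop at first. Origin: centre of its underside; z up. Alike after half a turn. Four slots 64 (x) x 36 (y) mm at (+-42, +-58), over the frame's when seated (origin then at 45 mm). Black handle bar in its middle, 14 (x) x 50 (y) mm, z 18 to 48: grip across 14 mm. Upstands at both y edges, 40 (x) x 6 (y) mm, top z 43 mm.
- tlock_a: red-winged T-lock, 70 mm tall, 0.24 kg, standing on the worktop at first. Origin: centre of its underside; z up its axis; x along its crossbar. Crossbar 54 (x) x 26 (y) x 14 mm, shaft 22 mm dia to z 34, black collar 56 mm dia z 34 to 40, red wing 52 (x) x 14 (y) mm, z 40 to 70, in line with the crossbar: grip it across its 14 mm. x and -x alike. Two to four T-locks are present.
- tlock_b: red-winged T-lock, 70 mm tall, 0.24 kg, standing on the worktop at first. Origin: centre of its underside; z up its axis; x along its crossbar. Crossbar 54 (x) x 26 (y) x 14 mm, shaft 22 mm dia to z 34, black collar 56 mm dia z 34 to 40, red wing 52 (x) x 14 (y) mm, z 40 to 70, in line with the crossbar: grip it across its 14 mm. x and -x alike. Two to four T-locks are present.
- tlock_c: red-winged T-lock, 70 mm tall, 0.24 kg, standing on the worktop at first. Origin: centre of its underside; z up its axis; x along its crossbar. Crossbar 54 (x) x 26 (y) x 14 mm, shaft 22 mm dia to z 34, black collar 56 mm dia z 34 to 40, red wing 52 (x) x 14 (y) mm, z 40 to 70, in line with the crossbar: grip it across its 14 mm. x and -x alike. Two to four T-locks are present.
- tlock_d: red-winged T-lock, 70 mm tall, 0.24 kg, standing on the worktop at first. Origin: centre of its underside; z up its axis; x along its crossbar. Crossbar 54 (x) x 26 (y) x 14 mm, shaft 22 mm dia to z 34, black collar 56 mm dia z 34 to 40, red wing 52 (x) x 14 (y) mm, z 40 to 70, in line with the crossbar: grip it across its 14 mm. x and -x alike. Two to four T-locks are present.
- gauge: gap gauge, 76 mm tall, 0.1 kg. Origin: centre of the blade's lower end; z up. Steel blade 30 (x) x 5 (y) x 30 mm long, then a dark shoulder 44 (x) x 28 (y) mm from z 30 to 36, then a yellow handle 40 (x) x 14 (y) mm from z 36 to 76: grip across its 14 mm. x and -x are alike. At the start it stands in its stand, shoulder on the stand's top.
- gauge_stand: stand of the gauge, fixed blue block 70 (x) x 44 (y) x 46 mm high with a slot. Origin: centre of its underside; z up.
- stand_slot (a point): centre of the mouth of the stand's slot, in its top face (46 mm above the worktop); slot 38 mm along the stand's x by 11 mm along y, 38 mm deep. Gauge fully home: its origin is 30 mm below this point.
- filter_box: small white carton 48x62x54 mm, bystander, origin at the centre of its underside.
- oring_tin: round grey tin 56 mm dia, 21 mm high, bystander, origin at the centre of its underside.
- vial_rack: grey vial rack 42x129x30 mm, bystander, origin at the centre of its underside.
Things that resemble listed ones, but are neither listed nor needed, are in the scene too. There is more than one size of the gauge; the one meant has the size given above.

How it is judged:
On the way, in this order (a step that is already met when the one before it is completed fails the run):
1. the plate lies flat on the frame between the guides (horizontal distance between plate and frame below 0.006 m and z of plate in the frame of frame between 0.042 and 0.048 m and angle between the x axis of plate and the x axis of frame, either way round below 0.06 rad and angle between plate's own z axis and vertical below 0.03 rad), for 0.2 s.
2. every T-lock present is through a slot and turned across it, the plate still seated (all of step 1 and (horizontal distance between tlock_a and slot0 below 0.026 m or horizontal distance between tlock_a and slot1 below 0.026 m or horizontal distance between tlock_a and slot2 below 0.026 m or horizontal distance between tlock_a and slot3 below 0.026 m) and z of tlock_a in the frame of frame between 0.012 and 0.023 m and angle between each of tlock_a, tlock_b, tlock_c, tlock_d's own z axis and vertical below 0.12 rad and angle between the x axis of each of tlock_a, tlock_b, tlock_c, tlock_d and the y axis of frame, either way round below 0.26 rad and (horizontal distance between tlock_b and slot0 below 0.026 m or horizontal distance between tlock_b and slot1 below 0.026 m or horizontal distance between tlock_b and slot2 below 0.026 m or horizontal distance between tlock_b and slot3 below 0.026 m) and z of tlock_b in the frame of frame between 0.012 and 0.023 m and (horizontal distance between tlock_c and slot0 below 0.026 m or horizontal distance between tlock_c and slot1 below 0.026 m or horizontal distance between tlock_c and slot2 below 0.026 m or horizontal distance between tlock_c and slot3 below 0.026 m) and z of tlock_c in the frame of frame between 0.012 and 0.023 m and (horizontal distance between tlock_d and slot0 below 0.026 m or horizontal distance between tlock_d and slot1 below 0.026 m or horizontal distance between tlock_d and slot2 below 0.026 m or horizontal distance between tlock_d and slot3 below 0.026 m) and z of tlock_d in the frame of frame between 0.012 and 0.023 m), for 0.3 s.
3. the gauge blade is in the gap at the dark block, its shoulder on upstand and block (horizontal distance between gauge and gap_dark below 0.016 m and z of gauge in the frame of frame below 0.062 m and y of gauge in the frame of gap_dark between -0.006 and 0.006 m and angle between the x axis of gauge and the x axis of frame, either way round below 0.15 rad and angle between each of gauge, tlock_a, tlock_b, tlock_c, tlock_d's own z axis and vertical below 0.12 rad and (horizontal distance between tlock_a and slot0 below 0.026 m or horizontal distance between tlock_a and slot1 below 0.026 m or horizontal distance between tlock_a and slot2 below 0.026 m or horizontal distance between tlock_a and slot3 below 0.026 m) and z of tlock_a in the frame of frame between 0.012 and 0.023 m and angle between the x axis of each of tlock_a, tlock_b, tlock_c, tlock_d and the y axis of frame, either way round below 0.26 rad and (horizontal distance between tlock_b and slot0 below 0.026 m or horizontal distance between tlock_b and slot1 below 0.026 m or horizontal distance between tlock_b and slot2 below 0.026 m or horizontal distance between tlock_b and slot3 below 0.026 m) and z of tlock_b in the frame of frame between 0.012 and 0.023 m and (horizontal distance between tlock_c and slot0 below 0.026 m or horizontal distance between tlock_c and slot1 below 0.026 m or horizontal distance between tlock_c and slot2 below 0.026 m or horizontal distance between tlock_c and slot3 below 0.026 m) and z of tlock_c in the frame of frame between 0.012 and 0.023 m and (horizontal distance between tlock_d and slot0 below 0.026 m or horizontal distance between tlock_d and slot1 below 0.026 m or horizontal distance between tlock_d and slot2 below 0.026 m or horizontal distance between tlock_d and slot3 below 0.026 m) and z of tlock_d in the frame of frame between 0.012 and 0.023 m), for 0.3 s.
4. the gauge blade is in the gap at the brass block, its shoulder on upstand and block (horizontal distance between gauge and gap_brass below 0.016 m and z of gauge in the frame of frame below 0.062 m and y of gauge in the frame of gap_brass between -0.006 and 0.006 m and angle between the x axis of gauge and the x axis of frame, either way round below 0.15 rad and angle between each of gauge, tlock_a, tlock_b, tlock_c, tlock_d's own z axis and vertical below 0.12 rad and (horizontal distance between tlock_a and slot0 below 0.026 m or horizontal distance between tlock_a and slot1 below 0.026 m or horizontal distance between tlock_a and slot2 below 0.026 m or horizontal distance between tlock_a and slot3 below 0.026 m) and z of tlock_a in the frame of frame between 0.012 and 0.023 m and angle between the x axis of each of tlock_a, tlock_b, tlock_c, tlock_d and the y axis of frame, either way round below 0.26 rad and (horizontal distance between tlock_b and slot0 below 0.026 m or horizontal distance between tlock_b and slot1 below 0.026 m or horizontal distance between tlock_b and slot2 below 0.026 m or horizontal distance between tlock_b and slot3 below 0.026 m) and z of tlock_b in the frame of frame between 0.012 and 0.023 m and (horizontal distance between tlock_c and slot0 below 0.026 m or horizontal distance between tlock_c and slot1 below 0.026 m or horizontal distance between tlock_c and slot2 below 0.026 m or horizontal distance between tlock_c and slot3 below 0.026 m) and z of tlock_c in the frame of frame between 0.012 and 0.023 m and (horizontal distance between tlock_d and slot0 below 0.026 m or horizontal distance between tlock_d and slot1 below 0.026 m or horizontal distance between tlock_d and slot2 below 0.026 m or horizontal distance between tlock_d and slot3 below 0.026 m) and z of tlock_d in the frame of frame between 0.012 and 0.023 m), for 0.3 s.
At the end, for the whole second after the job is handed in: Plate seated on the frame (6 mm, 0.06 rad, flat); each T-lock present upright in a slot (axis within 26 mm of its centre), collar down within 4 mm, crossbar across the slot within 0.26 rad; gauge back in its stand, home within 3.5 mm; all at rest (all of step 2 and horizontal distance between gauge and stand_slot below 0.008 m and z of gauge in the frame of gauge_stand below 0.0195 m and angle between gauge's own z axis and vertical below 0.12 rad and linear speed of each of plate, gauge, tlock_a, tlock_b, tlock_c, tlock_d below 0.02 m/s); the robot touches nothing.
It fails at once if the filter box is pushed away by more than 30 mm (distance of filter_box from where it was at the start of the episode above 0.03 m).
It fails at once if the oring tin is pushed away by more than 30 mm (distance of oring_tin from where it was at the start of the episode above 0.03 m).
It fails at once if the vial rack is pushed away by more than 30 mm (distance of vial_rack from where it was at the start of the episode above 0.03 m).
Of tlock_a, tlock_b, tlock_c, tlock_d only 2 to 4 are there at a start; the rules pass over those that are not, and their reading is None.
At some moment in a run one of plate, tlock_a, tlock_b, tlock_c, tlock_d may be knocked a few centimetres aside while the robot is not near it.
It also fails if it takes over 210 s, if anything falls off the work surface, if the arm or the gripper's body presses on something with over 40 N, if the wrist force passes 120 N, or if a joint passes its speed limit or range.

### The arm

A 7-joint arm with a two-finger parallel gripper is mounted at the origin on a cart in front of the work surface, level with it; the furniture and walls round the work are solid. World frame = base frame: x ahead of the robot, y to its left, z up, the work surface at z = 0. Lengths are in m, angles in rad, forces in N, time in s.
With the tool pointing down it reaches from about 0.425 to 0.875 m from the base axis. Payload 4.7 kg.
Tool frame: the origin (TCP) lies midway between the tips of the shut fingers; the grasp point (between the pads) lies 19 mm behind it (robot.grip_depth is the distance from the TCP to the grasp point, in m); z points along the fingers, y is the line along which they close (so a half turn about z gives the same grasp; the last joint's range is limited). The gripper opens to 85 mm and grips with 20 to 120 N. Pads are 22 mm wide; open, the fingers measure 114 mm over their backs; the gripper's body (76 mm by 85 mm) begins 54 mm behind the grasp point. The pads swing forward as they close: fully open they stand 13 mm farther back than shut.
Start: joints at [1.267, 0.321, -0.07, 1.45, 0.023, 1.371, -0.057], TCP at [0.203, -0.617, 0.231] pointing down, gripper open.
Joint ranges: [-2.86, 2.86], [-0.3, 2.09], [-1.38, 1.24], [0.06, 2.45], [-1.56, 4.7], [0.09, 2.05], [-2.69, 2.69]. Speed limits (rad/s): [2.57, 2.57, 3.14, 3.14, 3.14, 3.14, 3.14].

### API

Orientations are given as a unit quaternion [w, x, y, z].
In Python, from plant import state, grab_frame, calibration, robot, cut_out gives the robot as it stands.
- The arm moves only by the tool arm_command, never from a script. Its argument "rows" is a list of rows, each a list of 3 entries, a list of its own where there are three numbers: the shift along the tool's x, y, z in m, then the turn about the tool's z in degrees, then the opening in per cent of the stroke, from 0 (shut) to 100 (fully open). In form: [[[x, y, z], turn, grip], ...]. A call has 1 to 8 rows; each row is the pose to reach, as a shift and turn from the pose commanded when the call began, along the tool's axes at that moment; what a row does not reach only later rows make up. A row lasts 1/8 s, in which the tool goes at most 62.5 mm and 10.7 degrees, less where a joint would pass 70% of its speed; a pose out of reach is approached as far as the arm can. A call with a gripper value outside its range is refused whole. The fingers move at their own pace and stop on an object; "newtons" is the grip in N (left out, the last holds). Time passes only in rows, so rows that repeat a pose let the fingers close. It gives the time, the measured TCP pose, the force, the opening and the grip force at its end, in the units of the state.
- state(): the state, without advancing time (a new reading comes with each control period).
- grab_frame(name): name is "scene" or "side" or "wrist"; returns the picture (400x640x3 uint8, red, green, blue); there is no depth.
- calibration(name): a dict with "fx", "fy", "cx", "cy" (pixels), "k1" (the pictures are not rectified: a ray, as slopes to the right and down, at radius r is drawn at 1 + k1 r^2 times it, then the intrinsics apply), "R" (3x3) and "t" (3): a world point X has camera coordinates R X + t. Camera axes: x right, y down, z forward; pixel columns grow to the right and rows downward; lengths in m; the calibration is good to about 2 mm. A picture is of the moment at which its call begins: read the wrist's pose just before it. calibration takes no time and is no camera call; for the wrist camera it gives the pose at the moment of the call.
- robot.finish_job(): hands the job in; it is judged then, once.
Trained networks look in the newest picture that a camera, given by its name, has taken for a name from the list of things; names that differ only in an ending like _2 or _b are one class to them, and where a whole thing is asked for, a point or a joint stands for the part that bears it (a point fixed in the world has none). Each returns a list of dicts, best first, with "conf" (0 to 1); they miss things now and then, are a little off and sometimes report something else, mostly with a low value. They report only what shows in the picture. A call takes as long as a camera call. They do not tell look-alikes from the thing itself.
- cut_out(camera, query): "pixels" (400x640 bool, what is visible of it) and "pixel" ([column, row] in pixels, amid what is visible of it).
The state is a dict: "t": time; "joint_positions": joint angles; "dq": joint speeds; "joint_torque": joint torques, N m; "tcp_pos": TCP position; "eef_rot": TCP orientation; "force": force on the tool from outside, world axes, zero at the start; "ft_torque": the same for the moment, N m; "opening": opening from 0.0 (shut) to 1.0 (fully open); "grasp_force": force on a finger pad.
Only numpy, scipy, OpenCV 4.12 (cv2) and the standard library are available. Lean on these libraries where they do the work, as an engineer would, in place of code of your own. Each camera call takes 0.05 s, during which the arm holds its last target. There are 200 camera calls.

## Working session

There is one attempt and no reset: what is moved stays moved. The work goes in short steps, Python scripts to look and compute and a tool call to move; the robot and the scene stay as the last step left them, time stands still between calls to the robot, and variables do not carry over. Pictures are saved under pics/ and viewed, at most 14 in all, crops included, and the job is handed in when it is done.

Besides the shell and the picture viewer there is one more tool, called after "Request:" as name([rows], argument=value, ...), one row to a line, values as JSON. arm_command: Moves the arm, as the interface text tells. Its arguments: {"type":"object","properties":{"rows":{"type":"array","items":{"type":"array"}},"newtons":{"type":"number"}},"required":["rows"]}

```bash
ls; mkdir -p pics; python3 - <<'E'
from plant import state, grab_frame, calibration, robot
import cv2
s=state(); print({k:s[k] for k in('t','tcp_pos','eef_rot','opening','force')})
for c in('scene','side'):
    im=grab_frame(c); cv2.imwrite(f'pics/{c}0.png',im[:,:,::-1]); k=calibration(c)
    print(c,k)
E
```

```text
pics
{'t': 0.0, 'tcp_pos': array([ 0.20290684, -0.61696253,  0.23023857]), 'eef_rot': array([-9.19564892e-04,  9.87398327e-01,  1.58251879e-01, -2.05076206e-04]), 'opening': 0.9987605675868316, 'force': array([-0.02669523, -0.88081087,  0.16273723])}
scene {'fx': 510.8211571044789, 'fy': 510.8211571044789, 'cx': 329.5720237392178, 'cy': 201.8804273678139, 'k1': -0.015660577360225098, 'R': array([[-0.51316327, -0.85819066, -0.01312418],
       [-0.5436356 ,  0.33682876, -0.76876961],
       [ 0.66417151, -0.38736956, -0.63939114]]), 't': array([0.22313292, 0.37990413, 1.53316712])}
side {'fx': 457.02212371668725, 'fy': 457.02212371668725, 'cx': 316.8858658205535, 'cy': 196.6200052542275, 'k1': 0.03239765191037606, 'R': array([[ 0.99398352,  0.10884533, -0.01222549],
       [ 0.07896977, -0.78951841, -0.60862506],
       [-0.07589824,  0.60399783, -0.79336377]]), 't': array([-0.51474718, -0.06883665,  1.54007265])}
```

View pics/scene0.png

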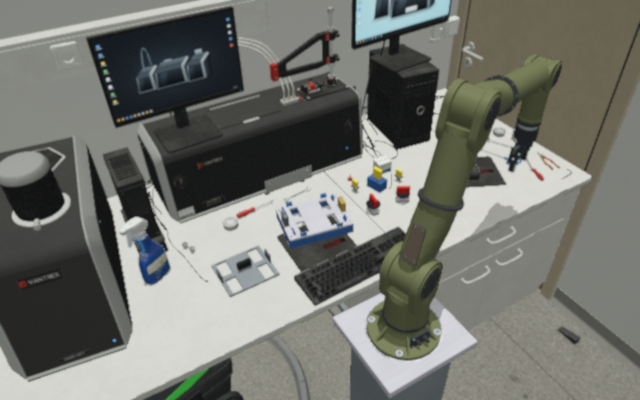

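View pics/side0.png

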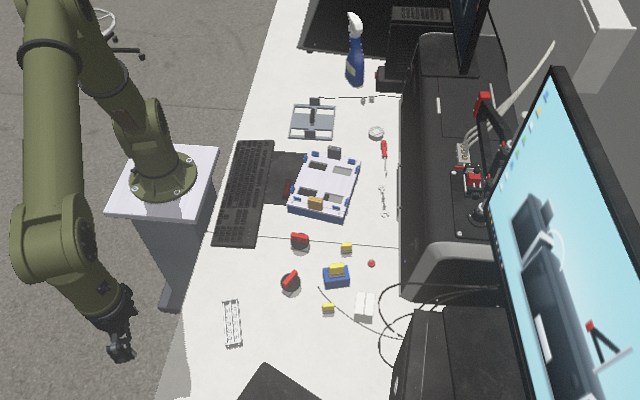

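```bash
cat > h.py <<'E'
from plant import state, grab_frame, calibration, robot, cut_out
import numpy as np, cv2
from scipy.spatial.transform import Rotation as Ro
from scipy.optimize import least_squares
def K(c): return np.array([[c['fx'],0,c['cx']],[0,c['fy'],c['cy']],[0,0,1]])
def D(c): return np.array([c['k1'],0,0,0,0.])
def proj(c,X):
    X=np.asarray(X,float).reshape(-1,3)
    return cv2.projectPoints(X,cv2.Rodrigues(c['R'])[0],c['t'],K(c),D(c))[0].reshape(-1,2)
def unproj(c,p,z):
    n=cv2.undistortPoints(np.array(p,float).reshape(-1,1,2),K(c),D(c)).reshape(-1,2)
    d=np.c_[n,np.ones(len(n))]@c['R']; o=-c['R'].T@c['t']
    return o+d*((z-o[2])/d[:,2])[:,None]
def rot():
    q=state()['eef_rot']; return Ro.from_quat([q[1],q[2],q[3],q[0]])
def pose():
    "tcp, heading (deg) of tool x in world, tilt"
    R=rot().as_matrix(); return state()['tcp_pos'],np.degrees(np.arctan2(R[1,0],R[0,0])),R[2,2]
def totool(target):
    return rot().as_matrix().T@(np.array(target)-state()['tcp_pos'])
def turn_for(yaw):
    "turn about tool z (deg), so that tool y axis lies along world angle yaw (deg), mod 180"
    R=rot().as_matrix(); h=np.degrees(np.arctan2(R[1,1],R[0,1]))
    d=-(yaw-h); return (d+90)%180-90
def snap(c,name):
    k=calibration(c); im=grab_frame(c); cv2.imwrite(f'pics/{name}.png',im[:,:,::-1]); np.savez(f'pics/{name}.npz',im=im,**k); return k,im
def load(name):
    d=np.load(f'pics/{name}.npz'); return d,d['im']
E
python3 - <<'E'
from h import *
Z={'frame':.045,'plate':.004,'tlock_a':.055,'gauge':.06,'gauge_stand':.04,'filter_box':.05,'oring_tin':.02,'vial_rack':.03}
for cam in('side',):
  c=calibration(cam)
  for q,z in Z.items():
    for r in cut_out(cam,q)[:5]:
      print(cam,q,round(r['conf'],2),np.round(r['pixel']),r['pixels'].sum(),unproj(c,r['pixel'],z)[0].round(3))
w=calibration('wrist'); R=rot().as_matrix(); s=state()
print('wrist fx',w['fx'],w['cx'],w['cy'],w['k1'],'cam in tool',R.T@(-w['R'].T@w['t']-s['tcp_pos']),(w['R']@R).round(3))
print(pose())
E
```

```text
side frame 0.96 [325. 186.] 3741 [ 0.546 -0.025  0.045]
side frame 0.54 [337. 277.] 352 [ 0.611 -0.34   0.045]
side plate 0.74 [309. 120.] 1323 [0.454 0.313 0.004]
side tlock_a 0.57 [289. 281.] 383 [ 0.483 -0.369  0.055]
side tlock_a 0.53 [296. 242.] 336 [ 0.486 -0.245  0.055]
side gauge 0.67 [345. 245.] 132 [ 0.625 -0.245  0.06 ]
side gauge 0.52 [338. 270.] 233 [ 0.611 -0.325  0.06 ]
side gauge 0.47 [326. 307.] 115 [ 0.591 -0.436  0.06 ]
side gauge_stand 0.79 [339. 279.] 395 [ 0.616 -0.342  0.04 ]
side filter_box 0.74 [361. 308.] 612 [ 0.681 -0.424  0.05 ]
side oring_tin 0.59 [375. 129.] 180 [0.697 0.271 0.02 ]
side vial_rack 0.6 [231. 327.] 856 [ 0.349 -0.501  0.03 ]
wrist fx 285.2004958931175 321.9317591629898 202.29342821930987 -0.031319851704699274 cam in tool [ 0.06956716 -0.00028761 -0.14284706] [[-0.     1.     0.001]
 [-0.961  0.    -0.275]
 [-0.275 -0.001  0.961]]
(array([ 0.20307668, -0.61744163,  0.23130547]), np.float64(18.211280586452883), np.float64(-0.9999999981700284))
```

```bash
python3 - <<'E'
from h import *
print(totool([.53,-.28,.32]).round(3),totool([.5,-.0,.32]).round(3))
E
```

```text
[ 0.416 -0.218 -0.089] [ 0.475 -0.494 -0.089]
```

Request:
arm_command([
  [[0.03, -0.02, -0.05], 0, 100],
  [[0.08, -0.045, -0.089], 0, 100],
  [[0.136, -0.07, -0.089], 0, 100],
  [[0.19, -0.1, -0.089], 0, 100],
  [[0.25, -0.13, -0.089], 0, 100],
  [[0.3, -0.16, -0.089], 0, 100],
  [[0.36, -0.19, -0.089], 0, 100],
  [[0.416, -0.218, -0.089], 0, 100],
])

```text
t: 1.5
tcp_pos: [0.5257, -0.2845, 0.3207]
eef_rot: [0.0, 0.987, 0.158, 0.0]
force: [1.0, -0.4, -0.5]
opening: 1.002
grasp_force: 0.0
```

Request:
arm_command([
  [[0, 0, 0], 0, 100],
  [[0, 0, 0], 0, 100],
])

```text
t: 1.75
tcp_pos: [0.5243, -0.2863, 0.3202]
eef_rot: [0.0, 0.987, 0.158, -0.0]
force: [0.1, -0.1, -0.2]
opening: 1.001
grasp_force: 0.0
```

```bash
python3 - <<'E'
from h import *
print(pose())
c,im=snap('wrist','w1')
for q,z in {'tlock_a':.055,'gauge':.06,'gauge_stand':.046}.items():
    for r in cut_out('wrist',q)[:5]:
      print(q,round(r['conf'],2),np.round(r['pixel']),r['pixels'].sum(),unproj(c,r['pixel'],z)[0].round(3))
E
```

```text
(array([ 0.52432316, -0.28629641,  0.32021794]), np.float64(18.22331680546885), np.float64(-0.9999995452522091))
tlock_a 0.84 [279. 173.] 1085 [ 0.501 -0.228  0.055]
tlock_a 0.71 [361. 208.] 1103 [ 0.489 -0.358  0.055]
gauge 0.64 [427. 154.] 359 [ 0.594 -0.419  0.06 ]
gauge 0.58 [368. 124.] 683 [ 0.606 -0.326  0.06 ]
gauge_stand 0.86 [356. 121.] 1160 [ 0.605 -0.309  0.046]
gauge_stand 0.44 [365. 123.] 668 [ 0.607 -0.323  0.046]
```

View pics/w1.png

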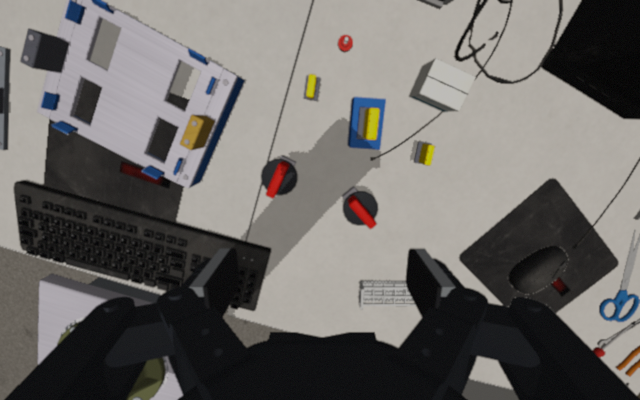

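```bash
cat >> h.py <<'E'
def rect(x,y,w,h,z,n=40):
    a=np.array([[-1,-1],[1,-1],[1,1],[-1,1],[-1,-1]])/2*[w,h]+[x,y]
    t=np.linspace(0,4,n*4,endpoint=False); i=t.astype(int); f=(t-i)[:,None]
    return np.c_[a[i]*(1-f)+a[i+1]*f,np.full(len(t),z)]/1000
def circ(d,z): 
    t=np.linspace(0,2*np.pi,90); return np.c_[d/2*np.cos(t),d/2*np.sin(t),np.full(90,z)]/1000
def slots(w,h,z): return [rect(x,y,w,h,z) for x in(42,-42) for y in(58,-58)]
M={'frame':slots(60,32,45)+[rect(0,0,180,240,45),rect(0,109,44,18,88),rect(0,-109,44,18,88)],
 'plate':slots(64,36,8)+[rect(0,0,160,180,8),rect(0,0,14,50,48),rect(0,87,40,6,43),rect(0,-87,40,6,43)],
 'tlock':[rect(0,0,52,14,70),circ(56,40)],'gauge':[rect(0,0,40,14,76)],'stand':[rect(0,0,70,44,46)]}
def place(P,p,dz=0):
    c,s=np.cos(p[2]),np.sin(p[2]); return P@np.array([[c,s,0],[-s,c,0],[0,0,1]])+[p[0],p[1],dz]
def fit(c,im,kind,init,dz=0,sc=4,cap=6,rng=.02,arng=20):
    "init x,y (m), yaw (deg); coarse grid then robust fit on an edge distance map"
    P=np.vstack(M[kind]); init=np.array([init[0],init[1],np.radians(init[2])])
    g=cv2.GaussianBlur(im,(3,3),0); e=np.max([cv2.Canny(np.ascontiguousarray(g[:,:,i]),30,90) for i in range(3)],0)
    dt=cv2.distanceTransform(255-e,cv2.DIST_L2,5); 
    def res(p,cap=cap):
        q=proj(c,place(P,p,dz)).astype(np.float32)
        v=cv2.remap(dt,q[:,0].reshape(-1,1),q[:,1].reshape(-1,1),cv2.INTER_LINEAR,borderValue=cap).ravel()
        return np.minimum(v,cap)
    best=[]
    for a in np.radians(np.arange(-arng,arng+.1,2)):
        for x in np.arange(-rng,rng+1e-6,.004):
            for y in np.arange(-rng,rng+1e-6,.004):
                p=init+[x,y,a]; best.append((res(p).sum(),*p))
    best=np.array(sorted(best)[:4])[:,1:]
    from scipy.optimize import minimize
    rs=[minimize(lambda p:res(init+p*[.001,.001,.01]).sum(),(b-init)/[.001,.001,.01],method='Nelder-Mead') for b in best]
    r=min(rs,key=lambda r:r.fun); p=init+r.x*[.001,.001,.01]
    return np.r_[p[:2],np.degrees(p[2])],r.fun/len(P)
def overlay(c,im,items,name,scale=1,box=None):
    o=im[:,:,::-1].copy()
    x0,y0,x1,y1=box or (0,0,640,400)
    o=cv2.resize(o[y0:y1,x0:x1],None,fx=scale,fy=scale,interpolation=cv2.INTER_CUBIC)
    for kind,p,dz in items:
        for u,v in proj(c,place(np.vstack(M[kind]),[p[0],p[1],np.radians(p[2])],dz)):
            cv2.circle(o,(int((u-x0+.5)*scale),int((v-y0+.5)*scale)),0,(0,255,0),-1)
    cv2.imwrite(f'pics/{name}.png',o)
E
python3 - <<'E'
from h import *
c,im=load('w1')
# yaws from image clicks
def yaw(p,q,z): a,b=unproj(c,[p,q],z); return np.degrees(np.arctan2(*(b-a)[1::-1]))
its=[]
for kind,ctr,z,(p,q) in [('tlock',(.495,-.235),.07,((272,195),(283,167))),('tlock',(.487,-.358),.07,((352,199),(372,224))),
   ('gauge',(.606,-.33),.076,((370,138),(374,110))),('stand',(.605,-.315),.046,((352,147),(354,98)))]:
    r=fit(c,im,kind,(*ctr,yaw(p,q,z))); print(kind,r[0].round(4),r[1].round(2)); its.append((kind,r[0],0))
overlay(c,im,its,'o1',4,(240,80,440,230))
print(totool([.5,.12,.34]).round(3))
E
```

```text
tlock [ 0.4926 -0.2279 -7.5956] 0.44
tlock [   0.487    -0.358  -120.9712] 0.72
gauge [ 0.606  -0.3172 13.7528] 0.38
stand [ 0.605  -0.3261 14.4533] 0.72
[ 0.104 -0.395 -0.02 ]
```

View pics/o1.png

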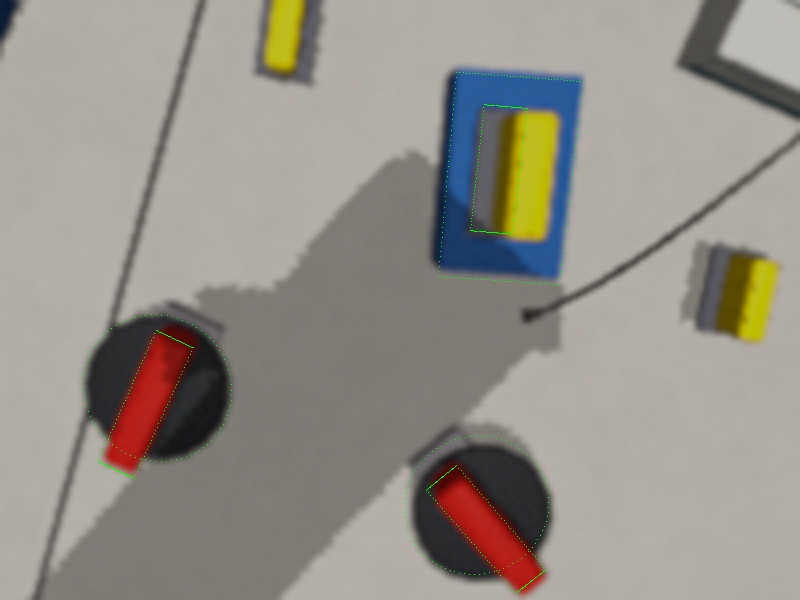

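Request:
arm_command([
  [[0.02, -0.06, -0.01], 0, 100],
  [[0.03, -0.115, -0.02], 0, 100],
  [[0.045, -0.17, -0.02], 0, 100],
  [[0.06, -0.225, -0.02], 0, 100],
  [[0.075, -0.28, -0.02], 0, 100],
  [[0.09, -0.34, -0.02], 0, 100],
  [[0.104, -0.395, -0.02], 0, 100],
  [[0.104, -0.395, -0.02], 0, 100],
])

```text
t: 2.95
tcp_pos: [0.4986, 0.1268, 0.341]
eef_rot: [-0.001, 0.987, 0.162, 0.001]
force: [-0.4, -0.5, -0.8]
opening: 1.0
grasp_force: 0.0
```

```bash
python3 - <<'E'
from h import *
print(pose())
c,im=snap('wrist','w2')
for q,z in {'frame':.045,'plate':.008}.items():
    for r in cut_out('wrist',q)[:2]:
      m=r['pixels'].astype(np.uint8); ct=cv2.findContours(m,0,2)[0]; ct=max(ct,key=cv2.contourArea)
      b=cv2.boxPoints(cv2.minAreaRect(ct)); w=unproj(c,b,z)[:,:2]
      d=[w[1]-w[0],w[2]-w[1]]; L=max(d,key=np.linalg.norm)
      print(q,round(r['conf'],2),b.round().tolist(),[np.linalg.norm(x).round(3) for x in d],w.mean(0).round(3),'long-axis',np.degrees(np.arctan2(L[1],L[0])).round(1))
E
```

```text
(array([0.49864382, 0.12681407, 0.34096564]), np.float64(18.68077407735397), np.float64(-0.9999984069228537))
frame 0.65 [[309.0, 181.0], [373.0, 67.0], [520.0, 149.0], [456.0, 263.0]] [np.float64(0.189), np.float64(0.259)] [ 0.543 -0.013] long-axis -97.5
plate 0.63 [[130.0, 171.0], [159.0, 79.0], [280.0, 117.0], [251.0, 208.0]] [np.float64(0.161), np.float64(0.197)] [0.466 0.321] long-axis -88.5
```

View pics/w2.png

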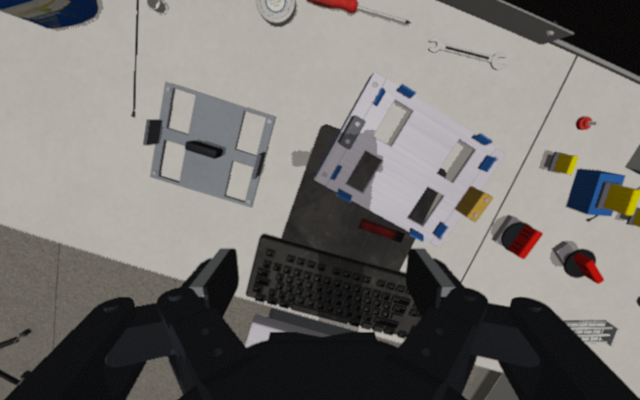

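```bash
python3 - <<'E'
from h import *
c,im=load('w2')
f=fit(c,im,'frame',(.543,-.013,-7.5),rng=.016,arng=8); p=fit(c,im,'plate',(.466,.321,1.5),rng=.016,arng=8)
print(f,p)
overlay(c,im,[('frame',f[0],0),('plate',p[0],0)],'o2',2,(120,50,520,270))
tgt=[*p[0][:2],.25]
print('to plate',totool(tgt).round(3),turn_for(p[0][2]), turn_for(p[0][2]+180), state()['joint_positions'][6])
E
```

```text
(array([ 5.44016424e-01, -1.91080025e-04, -1.03023647e+01]), np.float64(0.689873777117048)) (array([0.46600265, 0.31253258, 0.91585472]), np.float64(0.5830866813659668))
to plate [ 0.027 -0.194  0.09 ] -72.85986857682286 -72.85986857682286 -1.5536810166920145
```

View pics/o2.png

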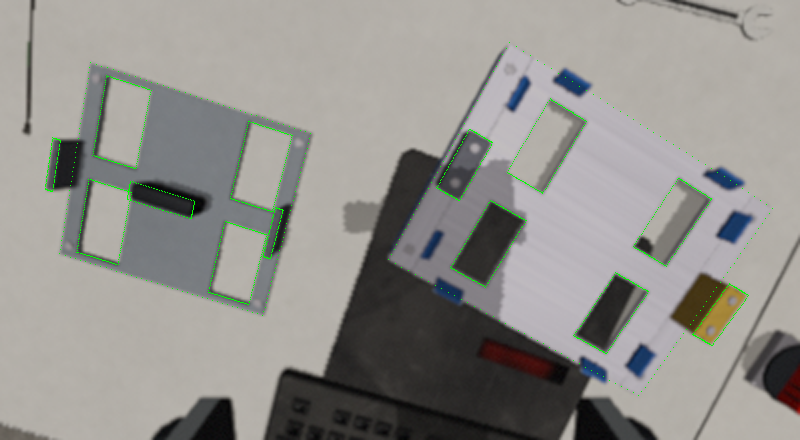

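Request:
arm_command([
  [[0.004, -0.03, 0.01], -10, 100],
  [[0.008, -0.06, 0.02], -20, 100],
  [[0.012, -0.09, 0.04], -31, 100],
  [[0.016, -0.12, 0.06], -42, 100],
  [[0.02, -0.15, 0.08], -52, 100],
  [[0.025, -0.18, 0.1], -63, 100],
  [[0.027, -0.194, 0.12], -73, 100],
  [[0.027, -0.194, 0.13], -73, 100],
])

```text
t: 4.1
tcp_pos: [0.4652, 0.3132, 0.2088]
eef_rot: [-0.0, 0.701, 0.713, -0.001]
force: [0.2, -1.3, 0.3]
opening: 0.999
grasp_force: 0.0
```

Request:
arm_command([
  [[0, 0, 0], 0, 100],
  [[0, 0, 0], 0, 100],
])

```text
t: 4.35
tcp_pos: [0.4662, 0.3132, 0.211]
eef_rot: [0.001, 0.701, 0.713, 0.0]
force: [-0.3, -0.2, 0.5]
opening: 1.0
grasp_force: 0.0
```

```bash
python3 - <<'E'
from h import *
print(pose(),state()['joint_positions'].round(2))
c,im=snap('wrist','w3')
p=fit(c,im,'plate',(.466,.3125,.9),rng=.008,arng=4); print(p)
overlay(c,im,[('plate',p[0],0)],'o3')
print(totool([*p[0][:2],.014]).round(4),turn_for(p[0][2]))
E
```

```text
(array([0.46618674, 0.31322251, 0.21100137]), np.float64(90.96066770646556), np.float64(-0.9999990967267801)) [ 0.17  0.25 -0.93  1.68  0.21  1.32 -0.78]
(array([0.46554152, 0.31250255, 0.90050337]), np.float64(0.7138293266296387))
[-0.0011 -0.0008  0.1971] 0.11342205017660945
```

View pics/o3.png

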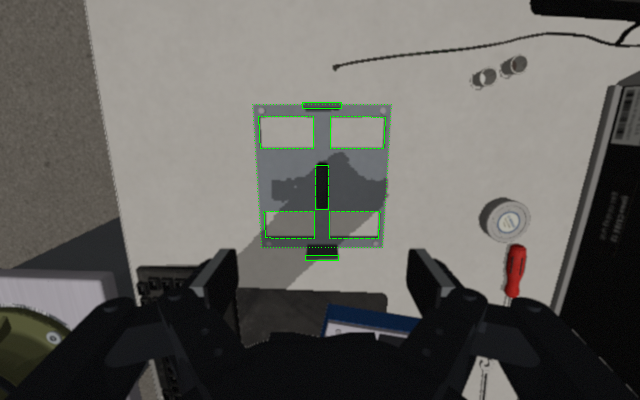

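Request:
arm_command([
  [[0, 0, 0.05], 0, 100],
  [[-0.001, -0.001, 0.105], 0, 80],
  [[-0.001, -0.001, 0.155], 0, 60],
  [[-0.001, -0.001, 0.19], 0, 60],
  [[-0.001, -0.001, 0.197], 0, 60],
  [[-0.001, -0.001, 0.197], 0, 0],
  [[-0.001, -0.001, 0.197], 0, 0],
  [[-0.001, -0.001, 0.197], 0, 0],
], newtons=70)

```text
t: 5.4
tcp_pos: [0.4656, 0.3144, 0.0155]
eef_rot: [0.001, 0.7, 0.714, 0.002]
force: [-0.1, 0.6, 6.9]
opening: 0.151
grasp_force: 69.0
```

Request:
arm_command([
  [[0, 0, 0], 0, 0],
  [[0, 0, 0], 0, 0],
  [[0, 0, -0.01], 0, 0],
  [[0, 0, -0.05], 0, 0],
  [[0, 0, -0.1], 0, 0],
  [[0, 0, -0.14], 0, 0],
  [[0, 0, -0.14], 0, 0],
])

```text
t: 6.28
tcp_pos: [0.4653, 0.3148, 0.1564]
eef_rot: [0.001, 0.7, 0.715, 0.003]
force: [-0.7, -0.5, -5.3]
opening: 0.151
grasp_force: 69.2
```

```bash
python3 - <<'E'
from h import *
print(pose(),state()['force'])
F=(.5440,-.0002,-10.3)
c,im=snap('wrist','w4')
t=state()['tcp_pos']
p=fit(c,im,'plate',(t[0],t[1]-.001,.9),dz=t[2]-.014,rng=.008,arng=4); print(p)
print(totool([*F[:2],t[2]]).round(4),turn_for(F[2]))
E
```

```text
(array([0.46526295, 0.31478514, 0.15638042]), np.float64(91.2118356250184), np.float64(-0.9999826779712387)) [-0.67711068 -0.47010592 -5.33639457]
(array([0.4650193 , 0.31248662, 1.16967512]), np.float64(2.6908226013183594))
[-3.153e-01  7.330e-02  2.000e-04] 11.507496171279044
```

Request:
arm_command([
  [[-0.03, 0.007, 0], 0, 0],
  [[-0.075, 0.017, 0], 2, 0],
  [[-0.12, 0.028, 0], 4, 0],
  [[-0.165, 0.038, 0], 6, 0],
  [[-0.21, 0.049, 0], 8, 0],
  [[-0.255, 0.06, 0], 10, 0],
  [[-0.295, 0.069, 0], 11.5, 0],
  [[-0.3135, 0.0735, 0], 11.5, 0],
])

```text
t: 7.32
tcp_pos: [0.5425, -0.0018, 0.1506]
eef_rot: [-0.001, 0.769, 0.639, -0.002]
force: [0.6, -0.2, -4.7]
opening: 0.154
grasp_force: 69.2
```

Request:
arm_command([
  [[0, 0, 0], 0, 0],
  [[0, 0, 0], 0, 0],
  [[0, 0, 0], 0, 0],
])

```text
t: 7.7
tcp_pos: [0.5436, 0.0039, 0.1532]
eef_rot: [-0.0, 0.767, 0.642, 0.0]
force: [0.2, 0.3, -4.4]
opening: 0.151
grasp_force: 69.2
```

```bash
python3 - <<'E'
from h import *
p,h,_=pose(); print(p,h,state()['force'])
F=np.array((.5440,-.0002,-10.3))
c,im=snap('wrist','w5')
print(totool([.5444,.0018,p[2]]).round(4),turn_for(F[2]))
a=np.radians(h-90); pl=[p[0]+np.sin(a)*.002,p[1]-np.cos(a)*.002,h-90]
overlay(c,im,[('frame',F,0),('plate',pl,p[2]-.0155)],'o5')
E
```

```text
[0.54363964 0.00386845 0.15321328] 79.90449353825434 [ 0.22768015  0.30722839 -4.38604197]
[-0.0015  0.0009  0.0001] 0.17482805442853078
```

View pics/o5.png

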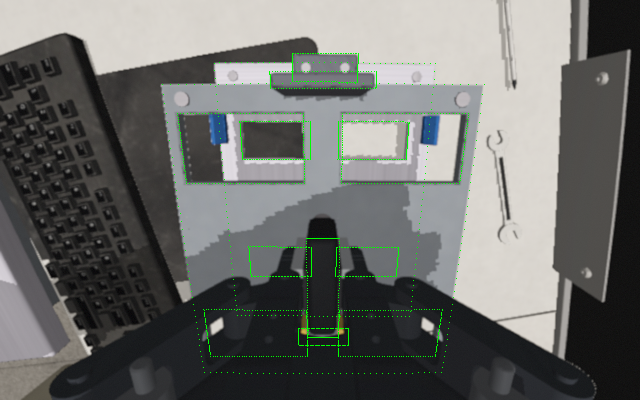

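Request:
arm_command([
  [[-0.0015, 0.001, 0.02], 0, 0],
  [[-0.0015, 0.001, 0.045], 0, 0],
  [[-0.0015, 0.001, 0.063], 0, 0],
  [[-0.0015, 0.001, 0.068], 0, 0],
  [[-0.0015, 0.001, 0.068], 0, 0],
])

```text
t: 8.38
tcp_pos: [0.5448, 0.0001, 0.0851]
eef_rot: [-0.0, 0.768, 0.641, -0.0]
force: [0.3, 0.2, -5.1]
opening: 0.158
grasp_force: 69.0
```

```bash
python3 - <<'E'
from h import *
p,h,_=pose(); print(p,h,state()['force'])
F=np.array((.5440,-.0002,-10.3))
c,im=snap('wrist','w6')
print(totool([.5444,.0018,.0605]).round(4),turn_for(F[2]))
a=np.radians(h-90); pl=[p[0]+np.sin(a)*.002,p[1]-np.cos(a)*.002,h-90]
overlay(c,im,[('frame',F,0),('plate',pl,p[2]-.0155)],'o6',2,(120,0,520,200))
E
```

```text
[5.44817403e-01 7.77635607e-05 8.50986825e-02] 79.71883316044823 [ 0.28061748  0.16376941 -5.14867933]
[ 0.0015 -0.0012  0.0252] 0.018793140956105958
```

View pics/o6.png

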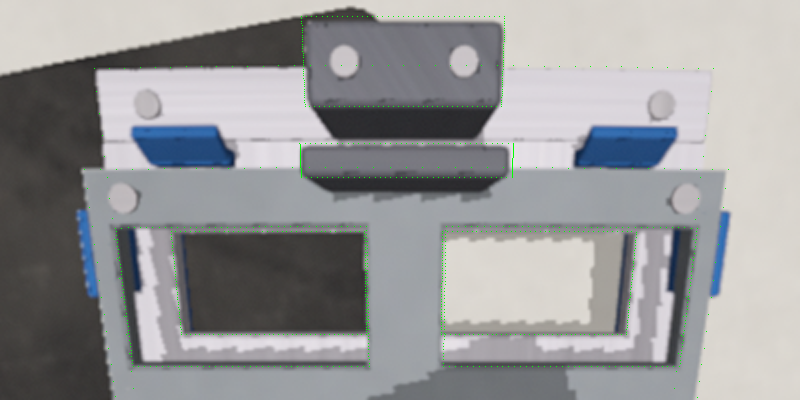

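Request:
arm_command([
  [[0.0015, -0.001, 0.005], 0, 0],
  [[0.0015, -0.001, 0.012], 0, 0],
  [[0.0015, -0.001, 0.018], 0, 0],
  [[0.0015, -0.001, 0.022], 0, 0],
  [[0.0015, -0.001, 0.025], 0, 0],
  [[0.0015, -0.001, 0.026], 0, 0],
  [[0.0015, -0.001, 0.026], 0, 0],
])

```text
t: 9.3
tcp_pos: [0.5439, 0.0015, 0.0605]
eef_rot: [0.0, 0.768, 0.641, -0.001]
force: [-5.6, -1.0, 5.1]
opening: 0.15
grasp_force: 70.7
```

Request:
arm_command([
  [[0, 0, 0], 0, 40],
  [[0, 0, 0], 0, 60],
  [[0, 0, 0], 0, 60],
  [[0, 0, -0.05], 0, 60],
  [[0, 0, -0.11], 0, 80],
  [[0, 0, -0.17], 0, 100],
  [[-0.02, 0, -0.22], 0, 100],
  [[-0.02, 0, -0.22], 0, 100],
])

```text
t: 10.3
tcp_pos: [0.5428, -0.0197, 0.2838]
eef_rot: [0.004, 0.769, 0.64, 0.002]
force: [0.8, 0.1, 0.3]
opening: 0.998
grasp_force: 0.0
```

Request:
arm_command([
  [[0, 0, 0], 0, 100],
  [[0, 0, 0], 0, 100],
])

```text
t: 10.55
tcp_pos: [0.5397, -0.0176, 0.2776]
eef_rot: [-0.001, 0.767, 0.641, -0.001]
force: [0.9, -0.2, -0.8]
opening: 1.001
grasp_force: 0.0
```

```bash
python3 - <<'E'
from h import *
p,h,_=pose(); print(p,h,state()['joint_positions'].round(2))
c,im=snap('wrist','w7')
r=fit(c,im,'plate',(.544,0,-10.3),dz=.045,rng=.008,arng=4); print(r)
f=fit(c,im,'frame',(.544,0,-10.3),rng=.008,arng=4); print(f)
print('tlock a',totool([.4926,-.2279,.25]).round(3),turn_for(-7.6+90),'b',totool([.487,-.358,.25]).round(3),turn_for(59+90))
E
```

```text
[ 0.53968758 -0.01757745  0.27763706] 79.76020057427897 [ 0.68  0.12 -0.75  1.63  0.08  1.43 -0.26]
(array([ 5.43111300e-01,  5.85195665e-06, -1.01156021e+01]), np.float64(0.7022414684295655))
(array([ 5.43598593e-01,  8.71681038e-07, -1.02985165e+01]), np.float64(1.0087478637695313))
tlock a [-0.215 -0.009  0.028] 87.35923667992199 b [-0.344  0.009  0.028] 20.759236679921997
```

Request:
arm_command([
  [[-0.02, 0, 0], 10, 100],
  [[-0.05, -0.001, 0.005], 20, 100],
  [[-0.08, -0.002, 0.01], 30, 100],
  [[-0.11, -0.004, 0.02], 40, 100],
  [[-0.14, -0.006, 0.03], 50, 100],
  [[-0.17, -0.008, 0.04], 60, 100],
  [[-0.2, -0.009, 0.05], 70, 100],
  [[-0.215, -0.009, 0.06], 80, 100],
])

```text
t: 11.6
tcp_pos: [0.4921, -0.2295, 0.2176]
eef_rot: [-0.0, 1.0, -0.006, -0.001]
force: [0.6, -0.1, 0.3]
opening: 0.994
grasp_force: 0.0
```

Request:
arm_command([
  [[0, 0, 0], 7.4, 100],
  [[0, 0, 0], 7.4, 100],
  [[0, 0, 0], 7.4, 100],
])

```text
t: 11.98
tcp_pos: [0.4933, -0.2274, 0.2189]
eef_rot: [-0.0, 0.998, -0.065, -0.0]
force: [-0.0, 0.3, -0.4]
opening: 0.999
grasp_force: 0.0
```

```bash
python3 - <<'E'
from h import *
p,h,_=pose(); print(p,h,state()['joint_positions'].round(2))
c,im=snap('wrist','w8')
r=fit(c,im,'tlock',(.4926,-.2279,-7.6),rng=.012,arng=8); print(r)
overlay(c,im,[('tlock',r[0],0)],'o8')
print(totool([*r[0][:2],.035]).round(4),turn_for(r[0][2]+90))
E
```

```text
[ 0.49330878 -0.22739354  0.21890547] -7.509539175807298 [ 0.83  0.13 -0.49  1.72  0.06  1.31 -1.37]
(array([ 0.49260125, -0.22789646, -7.10005164]), np.float64(0.61908056640625))
[-0.0007  0.0006  0.1841] -0.4330098724496736
```

View pics/o8.png

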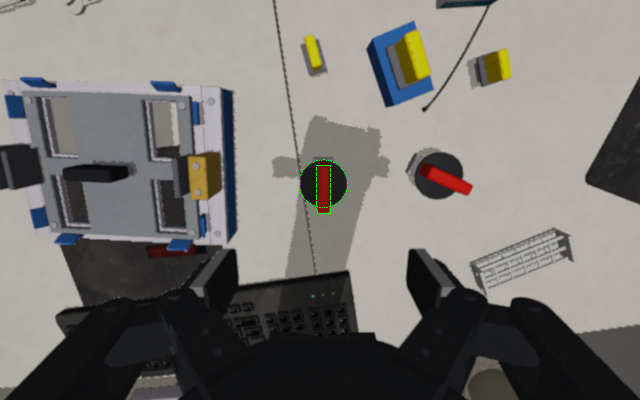

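Request:
arm_command([
  [[-0.0005, 0.0005, 0.05], 0, 90],
  [[-0.0005, 0.0005, 0.11], 0, 60],
  [[-0.0005, 0.0005, 0.155], 0, 50],
  [[-0.0005, 0.0005, 0.173], 0, 50],
  [[-0.0005, 0.0005, 0.174], 0, 50],
  [[-0.0005, 0.0005, 0.174], 0, 0],
  [[-0.0005, 0.0005, 0.174], 0, 0],
  [[-0.0005, 0.0005, 0.174], 0, 0],
], newtons=90)

```text
t: 13.02
tcp_pos: [0.4945, -0.2289, 0.0476]
eef_rot: [0.001, 0.998, -0.067, 0.002]
force: [-0.6, 2.0, 6.8]
opening: 0.141
grasp_force: 89.2
```

```bash
python3 - <<'E'
from h import *
p,h,_=pose(); print(p,h,state()['opening'],state()['grasp_force'])
np.save('ga.npy',p)
F=np.array((.5438,0,-10.3)); a=np.radians(F[2]); R=np.array([[np.cos(a),-np.sin(a)],[np.sin(a),np.cos(a)]])
for n,s in enumerate([(42,58),(42,-58),(-42,58),(-42,-58)]):
    w=F[:2]+R@np.array(s)/1000; print(n,w.round(4),totool([*w,.17]).round(4),turn_for(F[2]+90))
E
```

```text
[ 0.49446638 -0.22891684  0.04758765] -7.678626113924187 0.14099690991548683 89.20871615409851
0 [0.5955 0.0496] [ 0.0634 -0.2893 -0.1226] 2.6210556458826204
1 [ 0.5748 -0.0646] [ 0.0581 -0.1734 -0.1224] 2.6210556458826204
2 [0.5128 0.0646] [-0.0205 -0.2931 -0.1229] 2.6210556458826204
3 [ 0.4921 -0.0496] [-0.0258 -0.1773 -0.1228] 2.6210556458826204
```

Request:
arm_command([
  [[0, 0, -0.03], 0, 0],
  [[0, -0.01, -0.08], 0, 0],
  [[-0.003, -0.04, -0.115], 0.5, 0],
  [[-0.008, -0.08, -0.123], 1, 0],
  [[-0.014, -0.12, -0.123], 2, 0],
  [[-0.019, -0.155, -0.123], 2.6, 0],
  [[-0.024, -0.177, -0.123], 2.6, 0],
  [[-0.024, -0.177, -0.123], 2.6, 0],
])

```text
t: 14.02
tcp_pos: [0.4923, -0.0479, 0.1685]
eef_rot: [0.0, 0.996, -0.088, 0.0]
force: [-0.3, -1.1, -2.2]
opening: 0.14
grasp_force: 88.1
```

Request:
arm_command([
  [[0, 0, 0], 0, 0],
  [[0, 0, 0], 0, 0],
])

```text
t: 14.28
tcp_pos: [0.4925, -0.0513, 0.1682]
eef_rot: [0.0, 0.996, -0.091, -0.0]
force: [-0.3, -0.2, -2.2]
opening: 0.146
grasp_force: 88.2
```

```bash
cat >> h.py <<'E'
def held(name,kind,h0,F,slotxy,off):
    "look at what is held (origin h0 below TCP); off: expected offset along tool x; report, and shift to slot"
    p,h,_=pose(); c,im=snap('wrist',name); R=rot().as_matrix()
    g=p+R@[off,0,0]; r=fit(c,im,kind,(g[0],g[1],h),dz=p[2]-h0,rng=.008,arng=2)
    print('tcp',p.round(4),'h',round(h,1),'force',state()['force'].round(1)); print('fit',r,'in tool',(R.T@(np.r_[r[0][:2],p[2]]-p)).round(4))
    a=np.radians(F[2]); w=np.array(F[:2])+np.array([[np.cos(a),-np.sin(a)],[np.sin(a),np.cos(a)]])@np.array(slotxy)/1000
    print('shift by fit',(R.T@(np.r_[w-r[0][:2],0])).round(4),'by pose',(R.T@np.r_[w-g[:2],0]).round(4),'turn',turn_for(F[2]+90))
    return c,im,r
E
python3 - <<'E'
from h import *
F=(.5438,0,-10.3)
c,im,r=held('w9','tlock',.0475,F,(-42,-58),-.002)
p=state()['tcp_pos']
overlay(c,im,[('tlock',r[0],p[2]-.0475),('plate',(.5431,0,-10.1),.045),('frame',F,0)],'o9')
E
```

```text
tcp [ 0.4925 -0.0513  0.1682] h -10.4 force [ 0.   0.1 -3.2]
fit (array([  0.49055185,  -0.05090723, -10.74679477]), np.float64(1.38757177734375)) in tool [-0.002 -0.     0.   ]
shift by fit [ 0.0013 -0.0016 -0.    ] by pose [ 0.0013 -0.0016 -0.    ] turn -0.10789025432615063
```

View pics/o9.png

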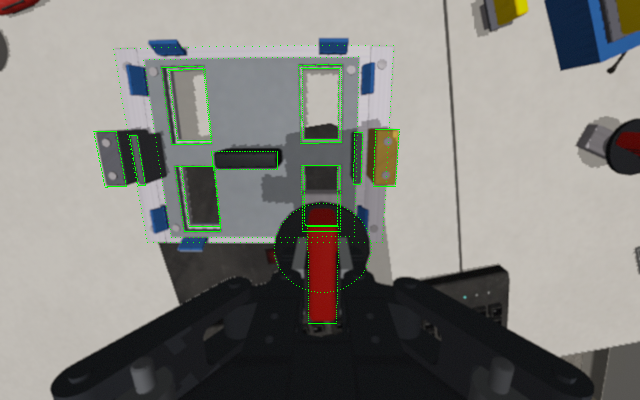

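Request:
arm_command([
  [[0.001, -0.0015, 0.02], 0, 0],
  [[0.001, -0.0015, 0.045], 0, 0],
  [[0.001, -0.0015, 0.06], 0, 0],
  [[0.001, -0.0015, 0.06], 0, 0],
  [[0.001, -0.0015, 0.06], 0, 0],
])

```text
t: 14.95
tcp_pos: [0.4945, -0.0487, 0.1091]
eef_rot: [0.0, 0.996, -0.09, 0.001]
force: [1.0, 0.4, -1.2]
opening: 0.148
grasp_force: 88.2
```

```bash
python3 - <<'E'
from h import *
p,h,_=pose(); print(p,h,state()['force']); F=(.5438,0,-10.3)
w=np.array([.4921,-.0496,.0665]); print((totool(w)+[.002,0,0]).round(4),turn_for(F[2]+90))
E
```

```text
[ 0.49453054 -0.04867496  0.10906596] -10.303988210814277 [ 0.9855294   0.37028155 -1.19323456]
[-0.0003  0.0013  0.0426] -0.003984611298847085
```

Request:
arm_command([
  [[0, 0.0005, 0.008], 0, 0],
  [[0, 0.0005, 0.016], 0, 0],
  [[0, 0.0005, 0.024], 0, 0],
  [[0, 0.0005, 0.032], 0, 0],
  [[0, 0.0005, 0.038], 0, 0],
  [[0, 0.0005, 0.042], 0, 0],
  [[0, 0.0005, 0.043], 0, 0],
])

```text
t: 15.82
tcp_pos: [0.4936, -0.0489, 0.066]
eef_rot: [0.0, 0.996, -0.09, -0.0]
force: [-4.4, -0.0, 9.9]
opening: 0.144
grasp_force: 89.9
```

Request:
arm_command([
  [[0, 0, -0.001], -10, 0],
  [[0, 0, -0.001], -20, 0],
  [[0, 0, -0.001], -30, 0],
  [[0, 0, -0.001], -40, 0],
  [[0, 0, -0.001], -50, 0],
  [[0, 0, -0.001], -60, 0],
  [[0, 0, -0.001], -70, 0],
  [[0, 0, -0.001], -80, 0],
])

```text
t: 16.82
tcp_pos: [0.4939, -0.0491, 0.0664]
eef_rot: [0.0, 0.819, 0.574, 0.0]
force: [-0.1, -0.2, -2.1]
opening: 0.143
grasp_force: 88.2
```

Request:
arm_command([
  [[0, 0, 0], -10, 0],
  [[0, 0, 0], -10, 0],
  [[0, 0, 0.001], -10, 0],
  [[0, 0, 0.001], -10, 40],
  [[0, 0, 0.001], -10, 60],
  [[0, 0, 0.001], -10, 60],
  [[0, 0, -0.05], -10, 60],
  [[0, 0, -0.1], -10, 80],
])

```text
t: 17.82
tcp_pos: [0.4933, -0.0488, 0.1671]
eef_rot: [-0.001, 0.768, 0.641, -0.0]
force: [0.3, 0.6, 0.8]
opening: 0.788
grasp_force: 0.0
```

```bash
python3 - <<'E'
from h import *
p,h,_=pose(); print(p,h,state()['force'],state()['joint_positions'].round(2))
print('b',totool([.487,-.358,.21]).round(3),turn_for(59+90))
E
```

```text
[ 0.4932952  -0.04879912  0.16714047] 79.70231508646903 [0.31318938 0.59165674 0.82630572] [ 0.87  0.09 -0.85  1.88  0.07  1.2  -0.19]
b [-0.305  0.049 -0.043] 20.702355549332793
```

Request:
arm_command([
  [[-0.02, 0.003, -0.03], 0, 100],
  [[-0.06, 0.01, -0.043], 2, 100],
  [[-0.11, 0.018, -0.043], 5, 100],
  [[-0.16, 0.026, -0.043], 9, 100],
  [[-0.21, 0.034, -0.043], 13, 100],
  [[-0.26, 0.042, -0.043], 17, 100],
  [[-0.305, 0.049, -0.043], 20.7, 100],
  [[-0.305, 0.049, -0.043], 20.7, 100],
])

```text
t: 18.82
tcp_pos: [0.4855, -0.3628, 0.2082]
eef_rot: [-0.0, 0.872, 0.489, -0.001]
force: [0.1, 0.1, -0.0]
opening: 0.999
grasp_force: 0.0
```

Request:
arm_command([
  [[0, 0, 0], 0, 100],
  [[0, 0, 0], 0, 100],
])

```text
t: 19.08
tcp_pos: [0.4881, -0.3561, 0.2095]
eef_rot: [-0.0, 0.87, 0.494, 0.0]
force: [-0.2, 0.8, -0.0]
opening: 0.998
grasp_force: 0.0
```

```bash
python3 - <<'E'
from h import *
p,h,_=pose(); print(p,h,state()['joint_positions'].round(2))
c,im=snap('wrist','w10')
r=fit(c,im,'tlock',(.487,-.358,59),rng=.012,arng=8); print(r)
overlay(c,im,[('tlock',r[0],0),('tlock',(.4921,-.0496,79.7),.019)],'o10')
print(totool([*r[0][:2],.045]).round(4),turn_for(r[0][2]+90))
E
```

```text
[ 0.48814294 -0.35608215  0.20951586] 59.164537180939924 [ 1.09  0.29 -0.61  1.58  0.17  1.32 -0.08]
(array([ 0.48418115, -0.3615087 , 58.76975974]), np.float64(0.47711663818359373))
[-0.0065 -0.0007  0.1646] 0.3844386546833505
```

View pics/o10.png

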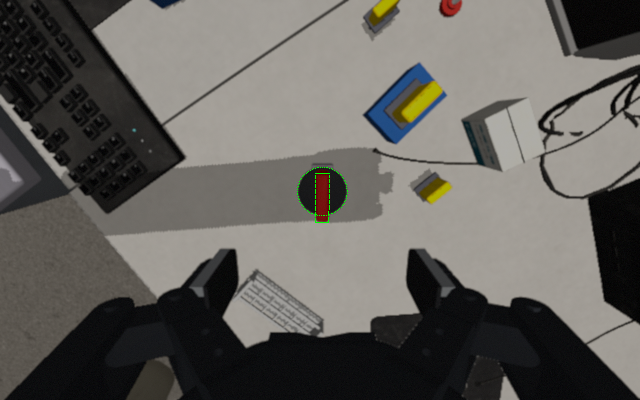

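Request:
arm_command([
  [[-0.003, -0.0005, 0.05], 0, 90],
  [[-0.006, -0.0005, 0.1], 0, 60],
  [[-0.006, -0.0005, 0.145], 0, 50],
  [[-0.006, -0.0005, 0.161], 0, 50],
  [[-0.006, -0.0005, 0.163], 0, 50],
  [[-0.006, -0.0005, 0.163], 0, 0],
  [[-0.006, -0.0005, 0.163], 0, 0],
  [[-0.006, -0.0005, 0.163], 0, 0],
], newtons=90)

```text
t: 20.12
tcp_pos: [0.4852, -0.3636, 0.0486]
eef_rot: [0.002, 0.87, 0.492, 0.001]
force: [-1.1, 0.3, 6.0]
opening: 0.144
grasp_force: 88.7
```

```bash
python3 - <<'E'
from h import *
p,h,_=pose(); print(p,h,state()['opening'],state()['grasp_force'])
print('lock in tool',totool([.4842,-.3615,.0]).round(4))
for w in([.5955,.0496],[.5748,-.0646]): print(totool([*w,.17]).round(4),turn_for(-10.3+90))
E
```

```text
[ 0.48524706 -0.36356992  0.04856379] 59.005542118947886 0.1442791948927309 88.73557448387146
lock in tool [ 0.0013 -0.0021  0.0486]
[ 0.4109 -0.1178 -0.1221] 69.30568822521113
[ 0.3023 -0.0768 -0.1219] 69.30568822521113
```

Request:
arm_command([
  [[0, 0, -0.04], 0, 0],
  [[0.02, -0.005, -0.09], 5, 0],
  [[0.06, -0.015, -0.115], 15, 0],
  [[0.11, -0.028, -0.122], 25, 0],
  [[0.16, -0.04, -0.122], 35, 0],
  [[0.21, -0.053, -0.122], 45, 0],
  [[0.26, -0.066, -0.122], 55, 0],
  [[0.29, -0.073, -0.122], 65, 0],
])

```text
t: 21.12
tcp_pos: [0.571, -0.0728, 0.1686]
eef_rot: [-0.0, 0.999, -0.053, 0.0]
force: [-0.3, 0.0, -1.9]
opening: 0.141
grasp_force: 88.4
```

Request:
arm_command([
  [[0.003, -0.012, 0], 4.3, 0],
  [[0.003, -0.012, 0], 4.3, 0],
  [[0.003, -0.012, 0], 4.3, 0],
])

```text
t: 21.5
tcp_pos: [0.5745, -0.0662, 0.1682]
eef_rot: [0.0, 0.996, -0.09, -0.0]
force: [0.1, -0.0, -2.4]
opening: 0.144
grasp_force: 88.4
```

```bash
python3 - <<'E'
from h import *
F=(.5438,0,-10.3)
c,im,r=held('w11','tlock',.0475,F,(42,-58),.001)
p=state()['tcp_pos']
overlay(c,im,[('tlock',r[0],p[2]-.0475),('plate',(.5431,0,-10.1),.045),('frame',F,0),('tlock',(.4931,-.0496,79.7),.019)],'o11')
E
```

```text
tcp [ 0.5745 -0.0662  0.1682] h -10.3 force [-0.2  0.6 -2.3]
fit (array([  0.57573859,  -0.06634462, -10.43017902]), np.float64(1.3979932861328126)) in tool [ 0.0012 -0.     -0.    ]
shift by fit [-0.0013 -0.0016 -0.    ] by pose [-0.0011 -0.0016 -0.    ] turn -0.034371936787238155
```

View pics/o11.png

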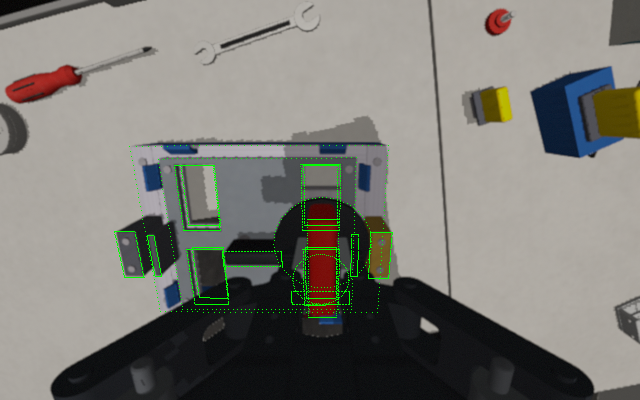

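Request:
arm_command([
  [[-0.001, -0.0013, 0.02], 0, 0],
  [[-0.001, -0.0013, 0.045], 0, 0],
  [[-0.001, -0.0013, 0.06], 0, 0],
  [[-0.001, -0.0013, 0.06], 0, 0],
  [[-0.001, -0.0013, 0.06], 0, 0],
])

```text
t: 22.18
tcp_pos: [0.5747, -0.0635, 0.1088]
eef_rot: [-0.0, 0.996, -0.09, 0.001]
force: [0.6, 0.8, -2.3]
opening: 0.141
grasp_force: 88.4
```

```bash
python3 - <<'E'
from h import *
p,h,_=pose(); print(p,h,state()['force'])
print((totool([.5748,-.0646,.067])-[.0012,0,0]).round(4),turn_for(-10.3+90))
E
```

```text
[ 0.5747016  -0.06348913  0.10883605] -10.290139905735266 [ 0.62776986  0.81023749 -2.34599269]
[-0.0009  0.0011  0.0418] 0.00986702518025595
```

Request:
arm_command([
  [[-0.0005, 0.0005, 0.008], 0, 0],
  [[-0.0005, 0.0005, 0.016], 0, 0],
  [[-0.0005, 0.0005, 0.024], 0, 0],
  [[-0.0005, 0.0005, 0.032], 0, 0],
  [[-0.0005, 0.0005, 0.038], 0, 0],
  [[-0.0005, 0.0005, 0.042], 0, 0],
  [[-0.0005, 0.0005, 0.043], 0, 0],
])

```text
t: 23.05
tcp_pos: [0.5735, -0.0637, 0.067]
eef_rot: [0.001, 0.996, -0.09, -0.0]
force: [-6.9, 1.8, 14.5]
opening: 0.142
grasp_force: 90.7
```

Request:
arm_command([
  [[0, 0, -0.0015], -10, 0],
  [[0, 0, -0.0015], -20, 0],
  [[0, 0, -0.0015], -30, 0],
  [[0, 0, -0.0015], -40, 0],
  [[0, 0, -0.0015], -50, 0],
  [[0, 0, -0.0015], -60, 0],
  [[0, 0, -0.0015], -70, 0],
  [[0, 0, -0.0015], -80, 0],
])

```text
t: 24.05
tcp_pos: [0.5739, -0.0644, 0.0672]
eef_rot: [0.001, 0.819, 0.574, 0.0]
force: [-0.3, -0.6, -1.8]
opening: 0.139
grasp_force: 88.5
```

Request:
arm_command([
  [[0, 0, 0], -10, 0],
  [[0, 0, 0], -10, 0],
  [[0, 0, 0.0015], -10, 0],
  [[0, 0, 0.0015], -10, 40],
  [[0, 0, 0.0015], -10, 60],
  [[0, 0, 0.0015], -10, 60],
  [[0, 0, -0.05], -10, 60],
  [[0, 0, -0.1], -10, 80],
])

```text
t: 25.05
tcp_pos: [0.5731, -0.0637, 0.1675]
eef_rot: [-0.001, 0.768, 0.641, -0.0]
force: [0.5, -0.9, 0.5]
opening: 0.788
grasp_force: 0.0
```

```bash
python3 - <<'E'
from h import *
p,h,_=pose(); print(p,h,state()['force'],state()['joint_positions'].round(2))
S=(.605,-.3261,14.45)
print('stand',totool([*S[:2],.28]).round(3),turn_for(S[2]+90), turn_for(S[2]+90)-180)
E
```

```text
[ 0.57314162 -0.06371179  0.1674996 ] 79.68893311065266 [ 0.46402133 -0.88340903  0.46086785] [ 0.84  0.34 -0.93  1.7   0.28  1.25 -0.33]
stand [-0.252  0.078 -0.113] 65.23896738599734 -114.76103261400266
```

Request:
arm_command([
  [[-0.02, 0.006, -0.04], 9, 100],
  [[-0.06, 0.018, -0.08], 18, 100],
  [[-0.1, 0.03, -0.08], 27, 100],
  [[-0.14, 0.043, -0.08], 36, 100],
  [[-0.18, 0.055, -0.08], 45, 100],
  [[-0.22, 0.068, -0.08], 54, 100],
  [[-0.252, 0.078, -0.07], 63, 100],
  [[-0.252, 0.078, -0.07], 65.2, 100],
])

```text
t: 26.05
tcp_pos: [0.6037, -0.3298, 0.2346]
eef_rot: [-0.0, 0.992, 0.122, -0.001]
force: [-0.9, -0.5, -0.6]
opening: 0.997
grasp_force: 0.0
```

Request:
arm_command([
  [[0, 0, 0], 0, 100],
  [[0, 0, 0], 0, 100],
])

```text
t: 26.3
tcp_pos: [0.6059, -0.3239, 0.2374]
eef_rot: [-0.0, 0.992, 0.128, 0.0]
force: [-0.3, -0.8, 0.7]
opening: 1.003
grasp_force: 0.0
```

```bash
python3 - <<'E'
from h import *
p,h,_=pose(); print(p,h,state()['joint_positions'].round(2))
c,im=snap('wrist','w12')
s=fit(c,im,'stand',(.605,-.3261,14.45),rng=.012,arng=6); print(s)
M['gauge'].append(rect(0,0,44,28,36))
r=fit(c,im,'gauge',s[0],dz=.016,rng=.008,arng=4); print(r)
f=fit(c,im,'plate',(.5431,0,-10.1),dz=.045,rng=.004,arng=2); print(f)
overlay(c,im,[('stand',s[0],0),('gauge',r[0],.016),('tlock',(.5735,-.0646,79.7),.019),('tlock',(.493,-.0496,79.7),.019)],'o12')
print(totool([*r[0][:2],.072]).round(4),turn_for(r[0][2]+90))
E
```

```text
[ 0.6059398  -0.32385243  0.23744151] 14.698680631473275 [ 0.89  0.47 -0.63  1.32  0.27  1.44 -1.03]
(array([ 0.60723471, -0.32608768, 13.95390939]), np.float64(0.28218994140625))
(array([ 0.60723662, -0.32608424, 14.48769416]), np.float64(0.5449780464172364))
(array([ 5.43344712e-01, -5.96545944e-04, -1.00970618e+01]), np.float64(3.0675498962402346))
[0.0007 0.0023 0.1655] 0.19206990155288395
```

View pics/o12.png

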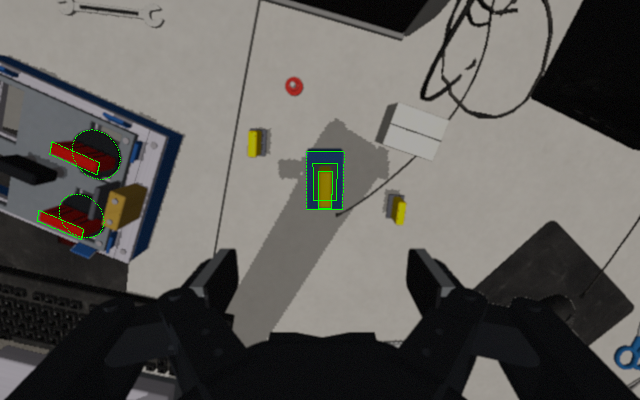

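Request:
arm_command([
  [[0.0007, 0.0015, 0.05], 0, 80],
  [[0.0007, 0.0015, 0.1], 0, 50],
  [[0.0007, 0.0015, 0.15], 0, 45],
  [[0.0007, 0.0015, 0.175], 0, 45],
  [[0.0007, 0.0015, 0.177], 0, 45],
  [[0.0007, 0.0015, 0.177], 0, 0],
  [[0.0007, 0.0015, 0.177], 0, 0],
  [[0.0007, 0.0015, 0.177], 0, 0],
], newtons=60)

```text
t: 27.35
tcp_pos: [0.6077, -0.3274, 0.0621]
eef_rot: [0.001, 0.992, 0.126, 0.001]
force: [-0.4, 0.1, 5.1]
opening: 0.154
grasp_force: 59.5
```

```bash
python3 - <<'E'
from h import *
p,h,_=pose(); print(p,h,state()['opening'],state()['grasp_force'],state()['force'])
print('gauge in tool',totool([.6072,-.3261,.016]).round(4))
E
```

```text
[ 0.60771914 -0.3273782   0.06207864] 14.518034242399983 0.15428790941637704 59.512454867362976 [-0.38092354  0.10359278  5.09122981]
gauge in tool [-0.0003 -0.0015  0.0461]
```

Request:
arm_command([
  [[0, 0, -0.02], 0, 0],
  [[0, 0, -0.06], 0, 0],
  [[0, 0, -0.1], 0, 0],
  [[0, 0, -0.118], 0, 0],
  [[0, 0, -0.118], 0, 0],
])

```text
t: 27.98
tcp_pos: [0.607, -0.3273, 0.1794]
eef_rot: [0.001, 0.992, 0.126, 0.001]
force: [-0.6, 0.2, -0.9]
opening: 0.155
grasp_force: 58.9
```

```bash
python3 - <<'E'
from h import *
p,h,_=pose(); print(p,h)
for w in([.5608,.0935],[.5268,-.0935]): print(totool([*w,.18]).round(4),turn_for(-10.3+90))
E
```

```text
[ 0.6070075  -0.32730275  0.17943683] 14.505295114475514
[ 0.0607 -0.419  -0.0013] 24.80507945462074
[-0.0191 -0.2464 -0.0011] 24.80507945462074
```

Request:
arm_command([
  [[0.006, -0.04, 0], 2, 0],
  [[0.014, -0.095, 0], 5, 0],
  [[0.022, -0.15, 0], 9, 0],
  [[0.03, -0.205, 0], 13, 0],
  [[0.038, -0.26, 0], 17, 0],
  [[0.046, -0.315, 0], 21, 0],
  [[0.054, -0.37, 0], 24.8, 0],
  [[0.061, -0.419, 0], 24.8, 0],
])

```text
t: 28.98
tcp_pos: [0.5587, 0.0956, 0.1759]
eef_rot: [0.0, 0.996, -0.09, -0.002]
force: [-0.7, 0.6, -0.9]
opening: 0.154
grasp_force: 58.9
```

Request:
arm_command([
  [[0, 0, 0], 0, 0],
  [[0, 0, 0], 0, 0],
  [[0, 0, 0], 0, 0],
])

```text
t: 29.35
tcp_pos: [0.5603, 0.0918, 0.1768]
eef_rot: [0.0, 0.996, -0.091, -0.001]
force: [-0.0, 0.1, -0.8]
opening: 0.154
grasp_force: 58.8
```

```bash
python3 - <<'E'
from h import *
c,im,r=held('w13','gauge',.046,(.5438,0,-10.3),(0,95),0)
f=fit(c,im,'frame',(.5438,0,-10.3),rng=.004,arng=2); print(f)
for q in [(.493,-.0496,79.7),(.5735,-.0646,79.7)]: print(fit(c,im,'tlock',q,dz=.019,rng=.008,arng=4))
E
```

```text
tcp [0.5603 0.0918 0.1768] h -10.5 force [-0.2 -0.9 -0.7]
fit (array([  0.56032658,   0.09179304, -11.33973358]), np.float64(0.825112247467041)) in tool [ 0. -0. -0.]
shift by fit [ 0.0001 -0.0017 -0.    ] by pose [ 0.0001 -0.0017 -0.    ] turn -0.15416397104627322
(array([ 5.44321021e-01,  6.51120492e-06, -1.04240119e+01]), np.float64(1.6116270882742745))
(array([ 4.93000330e-01, -4.95997371e-02,  7.78792400e+01]), np.float64(1.1592318115234375))
(array([ 5.73502430e-01, -6.17680419e-02,  7.82173340e+01]), np.float64(0.6834561767578125))
```

Request:
arm_command([
  [[0, -0.0012, 0.015], 0, 0],
  [[0, -0.0012, 0.03], 0, 0],
  [[0, -0.0012, 0.034], 0, 0],
  [[0, -0.0012, 0.034], 0, 0],
])

```text
t: 29.9
tcp_pos: [0.5603, 0.095, 0.1431]
eef_rot: [0.0, 0.996, -0.09, -0.001]
force: [-0.3, -0.0, -0.9]
opening: 0.148
grasp_force: 58.9
```

```bash
python3 - <<'E'
from h import *
print(pose(),totool([.5609,.0935,.104]).round(4),turn_for(79.7))
E
```

```text
(array([0.56030658, 0.0950046 , 0.14312974]), np.float64(-10.290716629464017), np.float64(-0.9999993126372285)) [0.0009 0.0014 0.0391] 0.009295982577015138
```

Request:
arm_command([
  [[0.0005, 0.0007, 0.008], 0, 0],
  [[0.0005, 0.0007, 0.016], 0, 0],
  [[0.0005, 0.0007, 0.024], 0, 0],
  [[0.0005, 0.0007, 0.032], 0, 0],
  [[0.0005, 0.0007, 0.037], 0, 0],
  [[0.0005, 0.0007, 0.04], 0, 0],
  [[0.0005, 0.0007, 0.04], 0, 0],
  [[0.0005, 0.0007, 0.04], 0, 0],
])

```text
t: 30.9
tcp_pos: [0.5612, 0.0944, 0.104]
eef_rot: [-0.0, 0.996, -0.09, 0.0]
force: [-0.6, 0.0, 1.1]
opening: 0.158
grasp_force: 59.0
```

Request:
arm_command([
  [[0, 0, 0.0005], 0, 0],
  [[0, 0, 0.0005], 0, 0],
  [[0, 0, 0.0005], 0, 0],
  [[0, 0, 0.0005], 0, 0],
])

```text
t: 31.4
tcp_pos: [0.5612, 0.0944, 0.104]
eef_rot: [0.0, 0.996, -0.09, 0.0]
force: [-2.2, 0.2, 5.2]
opening: 0.154
grasp_force: 59.9
```

Request:
arm_command([
  [[0, 0, -0.02], 0, 0],
  [[0, 0, -0.05], 0, 0],
  [[0, 0, -0.075], 0, 0],
  [[0, 0, -0.075], 0, 0],
])

```text
t: 31.9
tcp_pos: [0.5628, 0.0947, 0.1812]
eef_rot: [-0.0, 0.996, -0.09, 0.003]
force: [0.3, -0.0, -2.1]
opening: 0.153
grasp_force: 58.9
```

```bash
python3 - <<'E'
from h import *
print(pose(),totool([.5269,-.0935,.18]).round(4),turn_for(79.7))
E
```

```text
(array([0.5627988 , 0.09474408, 0.181163  ]), np.float64(-10.294397676799914), np.float64(-0.9999852947196486)) [-0.0017  0.1916  0.0009] 0.005946576849567009
```

Request:
arm_command([
  [[0, 0.03, 0], 0, 0],
  [[0, 0.075, 0], 0, 0],
  [[0, 0.12, 0], 0, 0],
  [[0, 0.16, 0], 0, 0],
  [[0, 0.185, 0], 0, 0],
  [[0, 0.1905, 0], 0, 0],
  [[0, 0.1905, 0.02], 0, 0],
  [[0, 0.1905, 0.036], 0, 0],
])

```text
t: 32.9
tcp_pos: [0.5269, -0.0917, 0.1412]
eef_rot: [-0.0, 0.996, -0.089, -0.0]
force: [-0.1, 1.0, -0.9]
opening: 0.157
grasp_force: 58.9
```

Request:
arm_command([
  [[0, 0, 0], 0, 0],
  [[0, 0, 0], 0, 0],
])

```text
t: 33.15
tcp_pos: [0.5274, -0.0925, 0.1426]
eef_rot: [-0.0, 0.996, -0.089, 0.0]
force: [-0.2, -0.4, -0.6]
opening: 0.153
grasp_force: 58.9
```

```bash
python3 - <<'E'
from h import *
print(pose(),totool([.5270,-.0935,.104]).round(4),turn_for(79.7))
held('w14','gauge',.046,(.5438,0,-10.3),(0,-95),0)
E
```

```text
(array([ 0.52736479, -0.09251891,  0.14257871]), np.float64(-10.231397684509961), np.float64(-0.9999999143981988)) [-0.0002  0.001   0.0386] 0.06860642104084036
tcp [ 0.5274 -0.0925  0.1426] h -10.2 force [-0.6 -0.1 -1. ]
fit (array([  0.52736645,  -0.09251475, -11.31111607]), np.float64(0.8007420539855957)) in tool [ 0. -0.  0.]
shift by fit [-0.0004  0.001  -0.    ] by pose [-0.0004  0.001  -0.    ] turn 0.048271152517884275
```

Request:
arm_command([
  [[0, 0.0007, 0.008], 0, 0],
  [[0, 0.0007, 0.016], 0, 0],
  [[0, 0.0007, 0.024], 0, 0],
  [[0, 0.0007, 0.032], 0, 0],
  [[0, 0.0007, 0.037], 0, 0],
  [[0, 0.0007, 0.0395], 0, 0],
  [[0, 0.0007, 0.0395], 0, 0],
  [[0, 0.0007, 0.0395], 0, 0],
])

```text
t: 34.2
tcp_pos: [0.5266, -0.0938, 0.104]
eef_rot: [0.0, 0.996, -0.09, -0.0]
force: [-5.0, 0.6, 8.6]
opening: 0.157
grasp_force: 60.3
```

Request:
arm_command([
  [[0, 0, 0.0005], 0, 0],
  [[0, 0, 0.0005], 0, 0],
  [[0, 0, 0.0005], 0, 0],
  [[0, 0, 0.0005], 0, 0],
])

```text
t: 34.7
tcp_pos: [0.5266, -0.0938, 0.104]
eef_rot: [0.001, 0.996, -0.09, -0.0]
force: [-5.6, 1.6, 11.0]
opening: 0.157
grasp_force: 60.8
```

Seated at brass. Back up and to the stand.

Request:
arm_command([
  [[0, 0, -0.02], 0, 0],
  [[0, 0, -0.05], 0, 0],
  [[0, 0, -0.075], 0, 0],
  [[0, 0, -0.075], 0, 0],
])

```text
t: 35.2
tcp_pos: [0.5284, -0.094, 0.1792]
eef_rot: [0.001, 0.996, -0.09, 0.002]
force: [0.5, 0.5, -0.0]
opening: 0.15
grasp_force: 58.9
```

```bash
python3 - <<'E'
from h import *
print(pose(),totool([.6072,-.3261,.18]).round(4),turn_for(104.3))
c,im=snap('wrist','w15')
for q in [(.493,-.0496,79.7),(.5735,-.0646,79.7)]: print(fit(c,im,'tlock',q,dz=.019,rng=.008,arng=4))
print(fit(c,im,'plate',(.5433,0,-10.1),dz=.045,rng=.004,arng=2))
E
```

```text
(array([ 0.52842781, -0.09400906,  0.1792031 ]), np.float64(-10.297337174296175), np.float64(-0.9999900857064227)) [ 1.190e-01  2.143e-01 -1.000e-04] -24.59750927247319
(array([ 4.95218547e-01, -4.95995647e-02,  8.47784975e+01]), np.float64(1.7851488037109375))
(array([ 5.73500743e-01, -6.45949907e-02,  7.87822108e+01]), np.float64(0.7451434936523438))
(array([ 5.43301270e-01, -5.27830764e-04, -1.00985635e+01]), np.float64(1.3127633094787599))
```

Request:
arm_command([
  [[0.015, 0.027, 0], -3, 0],
  [[0.036, 0.065, 0], -7, 0],
  [[0.057, 0.102, 0], -11, 0],
  [[0.078, 0.14, 0], -15, 0],
  [[0.099, 0.178, 0], -20, 0],
  [[0.117, 0.21, 0], -24.6, 0],
  [[0.119, 0.2145, 0], -24.6, 0],
  [[0.119, 0.2145, 0.06], -24.6, 0],
])

```text
t: 36.25
tcp_pos: [0.6091, -0.3273, 0.1204]
eef_rot: [0.002, 0.992, 0.124, 0.004]
force: [1.5, -1.1, -2.2]
opening: 0.151
grasp_force: 59.1
```

Request:
arm_command([
  [[0, 0, 0], 0, 0],
  [[0, 0, 0], 0, 0],
  [[0, 0, 0], 0, 0],
])

```text
t: 36.62
tcp_pos: [0.6071, -0.3261, 0.12]
eef_rot: [0.001, 0.992, 0.125, 0.002]
force: [0.1, 0.1, -0.6]
opening: 0.152
grasp_force: 58.8
```

```bash
python3 - <<'E'
from h import *
print(pose(),totool([.6072,-.3261,.062]).round(4),turn_for(104.3))
c,im=snap('wrist','w16')
print(fit(c,im,'stand',(.6072,-.3261,14.2),rng=.008,arng=3))
E
```

```text
(array([ 0.60714333, -0.32609961,  0.12001924]), np.float64(14.340428521655758), np.float64(-0.9999925160170192)) [-0.0001 -0.0001  0.058 ] 0.04000149152045651
(array([ 0.60720165, -0.32609874, 14.60941153]), np.float64(1.1216931343078613))
```

Request:
arm_command([
  [[0, 0.0004, 0.015], 0, 0],
  [[0, 0.0004, 0.028], 0, 0],
  [[0, 0.0004, 0.036], 0, 0],
  [[0, 0.0004, 0.044], 0, 0],
  [[0, 0.0004, 0.052], 0, 0],
  [[0, 0.0004, 0.057], 0, 0],
  [[0, 0.0004, 0.058], 0, 0],
  [[0, 0.0004, 0.0585], 0, 0],
])

```text
t: 37.67
tcp_pos: [0.6056, -0.3264, 0.062]
eef_rot: [0.0, 0.992, 0.124, -0.0]
force: [-7.9, 2.7, 16.7]
opening: 0.152
grasp_force: 61.4
```

Home. Release and lift.

Request:
arm_command([
  [[0, 0, 0], 0, 30],
  [[0, 0, 0], 0, 45],
  [[0, 0, 0], 0, 45],
  [[0, 0, -0.04], 0, 45],
  [[0, 0, -0.1], 0, 45],
  [[0, 0, -0.16], 0, 80],
  [[0, 0, -0.2], 0, 100],
  [[0, 0, -0.2], 0, 100],
])

```text
t: 38.67
tcp_pos: [0.6078, -0.3269, 0.2634]
eef_rot: [0.002, 0.992, 0.125, 0.003]
force: [0.7, 0.2, 0.1]
opening: 1.002
grasp_force: 0.0
```

Request:
arm_command([
  [[0, 0, 0], 0, 100],
  [[0, 0, 0], 0, 100],
])

```text
t: 38.92
tcp_pos: [0.6049, -0.3264, 0.2566]
eef_rot: [-0.001, 0.992, 0.125, -0.001]
force: [-0.5, -0.4, 0.2]
opening: 0.999
grasp_force: 0.0
```

```bash
python3 - <<'E'
from h import *
print(pose(),state()['force'].round(1))
c,im=snap('wrist','w17')
M['gauge'].append(rect(0,0,44,28,36))
print(fit(c,im,'gauge',(.6072,-.3261,14.3),dz=.016,rng=.008,arng=4))
for q in [(.493,-.0496,79.7),(.5735,-.0646,79.7)]: print(fit(c,im,'tlock',q,dz=.019,rng=.008,arng=6))
print(fit(c,im,'plate',(.5433,0,-10.1),dz=.045,rng=.004,arng=2))
for r in cut_out('wrist','tlock_a'): print(r['conf'],r['pixel'])
print(proj(c,[[.493,-.05,.08],[.5735,-.064,.08]]))
E
```

```text
(array([ 0.60488511, -0.32639882,  0.2565945 ]), np.float64(14.306395615486045), np.float64(-0.99999433911403)) [-0.5 -0.4  0.2]
(array([ 0.60720096, -0.32609698, 15.20789998]), np.float64(0.6985377788543701))
(array([ 4.93005094e-01, -5.17472637e-02,  7.89815192e+01]), np.float64(0.7686282958984375))
(array([ 5.73503701e-01, -6.45984451e-02,  7.91965063e+01]), np.float64(0.7665736083984375))
(array([ 5.43303147e-01,  1.54739580e-06, -1.00366250e+01]), np.float64(2.288324546813965))
0.83 [89.0, 210.0]
0.74 [141.2, 160.9]
0.56 [101.3, 149.9]
0.24 [323.2, 160.4]
[[ 79.38052419 216.17718233]
 [ 92.44290201 154.18808282]]
```

```bash
python3 -c "
from plant import robot
print(robot.finish_job())"
```

```text
the job is handed in; nothing more can be done
None
```

I handed the job in at about 39 s of robot time. The plate is seated, both T-locks on the bench are locked across their slots, and the gap was checked at the dark block, then the brass. The gauge is home in its stand and the gripper holds nothing. The camera fits and arm readings agreed with this, but the hand-in returned no verdict.

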